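Stroke the tea caddy's flaps shut

ROBOT

A 6-joint arm with a two-finger parallel gripper is mounted at the origin on the work surface. World frame = base frame: x ahead of the robot, y to its left, z up, the work surface at z = 0. Lengths are in m, angles in degrees, forces in N, time in s.
With the tool pointing down it reaches from about 0.35 to 0.875 m from the base axis. Payload 4.2 kg.
Tool frame: the origin (TCP) lies at the centre of the arm's flange, where the gripper is bolted on; the fingertips stand 182 mm ahead of it and the grasp point (between the pads) lies 164 mm ahead of it (r.nose_length is the distance from the TCP to the fingertips, in m); z points along the fingers, y is the line along which they close (so a half turn about z gives the same grasp; the last joint's range is limited). The gripper opens to 87 mm and grips with 3 to 60 N. Pads are 19 mm wide; open, the fingers measure 117 mm over their backs; the gripper's body (75 mm by 190 mm) begins 51 mm behind the grasp point.
Start: joints at [-60.871, 22.042, 0.453, 0, -68.411, -14.817], TCP at [0.155, -0.606, 0.405] pointing down, gripper open.
Joint ranges: [-179.83, 179.83], [-69.29, 118.12], [-61.27, 80.66], [-181.25, 117.63], [-171.15, -9.14], [-177.46, 177.46]. Speed limits (degrees/s): [159.86, 159.86, 180, 180, 180, 180].

INTERFACE

Orientations are given as a 3x3 rotation matrix whose columns are the frame's x, y, z axes.
In Python, from station import r, vision gives the robot as it stands. The module is installed in compiled form; this text tells all that it offers.
- The arm moves only by the shell command python3 -m creep 'ROWS'. ROWS is JSON, a list of rows, each a list of 7 numbers: the opening, from -1 (shut) to 1 (fully open), then the shift along the tool's x, y, z in mm, then the turn, a rotation vector about the tool's x, y, z in degrees. A call has 1 to 8 rows; each row is the pose to reach, as a shift and turn from the pose commanded when the call began, along the tool's axes at that moment; what a row does not reach only later rows make up. A row lasts 1/12 s, in which the tool goes at most 41.7 mm and 7.16 degrees, less where a joint would pass 70% of its speed; a pose out of reach is approached as far as the arm can. A call with a gripper value outside its range is refused whole. The fingers move at their own pace and stop on an object; the grip force is fixed at half the most. Time passes only in rows, so rows that repeat a pose let the fingers close. It gives the time, the measured TCP pose, the force, the opening and the grip force at its end, in the units of the state.
- r.sense(): the state, without advancing time (a new reading comes with each control period).
- vision.capture(name): name is "scene" or "top"; returns (picture, depth): 384x512x3 uint8, red, green, blue; 384x512 float32, m along the optical axis (not along the pixel's ray), 0 where there is no reading.
- vision.camera_model(name): a dict with "vertical_fov" (degrees; the focal length in pixels is half the picture's height over the tangent of half this angle, whatever the lens; pixels are square), "cx", "cy" (the principal point, pixels), "distortion" ([k1, k2, p1, p2, k3] as OpenCV has them; the pictures are not rectified), "extrinsics" (4x4, takes a point from camera to world coordinates). Camera axes: x right, y down, z forward; pixel columns grow to the right and rows downward; lengths in m; the calibration is good to about 2 mm. A picture is of the moment at which its call begins. camera_model takes no time and is no camera call.
- r.finish_job(): hands the job in; it is judged then, once.
Trained networks look in the newest picture that a camera, given by its name, has taken for a name from the list of things; names that differ only in an ending like _2 or _b are one class to them, and where a whole thing is asked for, a point or a joint stands for the part that bears it (a point fixed in the world has none). Each returns a list of dicts, best first, with "conf" (0 to 1); they miss things now and then, are a little off and sometimes report something else, mostly with a low value. They report only what shows in the picture. A call takes as long as a camera call.
- vision.find_in(camera, thing): "uv" ([column, row] in pixels, amid what is visible of it).
- vision.cut_out(camera, thing): "region" (384x512 bool, what is visible of it) and "uv" ([column, row] in pixels, amid what is visible of it).
The state is a dict: "time_s": time; "joints": joint angles; "joint_velocities": joint speeds; "effort": joint torques, N m; "tcp_pos": TCP position; "ee_rot": TCP orientation; "wrist_force": force on the tool from outside, world axes, zero at the start; "moment": the same for the moment, N m; "gripper_width": opening from 0.0 (shut) to 1.0 (fully open); "gripper_force": force on a finger pad.
Only numpy, scipy, OpenCV 4.12 (cv2) and the standard library are available. Lean on these libraries where they do the work, as an engineer would, in place of code of your own. Each camera call takes 0.05 s, during which the arm holds its last target. There are 200 camera calls.

TASK

The five flap lids of the tea caddy have been left ajar: stroke lightly along the top of the row with the fingertips, from the carrying-handle end to the other end, so that the flaps go down flat one after the other in that order. Do not lift, tip or shove the caddy or press hard on it, and leave the jar, the can and the mug alone.

Things in the scene. Friction and masses are not known exactly. Their poses are not given: they have to be found in the camera images.
- caddy: Tea caddy: long low grey plastic box, 226 mm along its x, 70 mm wide (y), loose on rubber feet, 1.6 to 2.5 kg. Origin: centre of its underside, z up. Its one carrying handle, a U of 10 mm bar 45 mm above the worktop, sticks out 32 mm from the -x end. Five white flap lids lie in a row along x, flap 1 next to the handle; shut, they form one level top 70 mm above the worktop with 3 mm gaps.
- flap1 (a joint): Angle of flap 1 from the handle end, a plate 39 x 70 x 4 mm hinged across the box at caddy x = -105 mm, 66 mm high, reaching towards +x (away from the handle). 0 is shut flat; grows to 0.6 as the free edge lifts; starts at 0.22 to 0.5. No spring: it stays where it is left and yields to about 0.5 to 1 N pushed down on its outer half, more near the hinge.
- flap1_edge (a point): Middle of the free (+x) edge of flap 1, on its upper face: 70 mm above the worktop when shut, up to 20 mm higher when ajar.
- flap2 (a joint): Angle of flap 2 from the handle end, a plate 39 x 70 x 4 mm hinged across the box at caddy x = -63 mm, 66 mm high, reaching towards +x (away from the handle). 0 is shut flat; grows to 0.6 as the free edge lifts; starts at 0.22 to 0.5. No spring: it stays where it is left and yields to about 0.5 to 1 N pushed down on its outer half, more near the hinge.
- flap2_edge (a point): Middle of the free (+x) edge of flap 2, on its upper face: 70 mm above the worktop when shut, up to 20 mm higher when ajar.
- flap3 (a joint): Angle of flap 3 from the handle end, a plate 39 x 70 x 4 mm hinged across the box at caddy x = -21 mm, 66 mm high, reaching towards +x (away from the handle). 0 is shut flat; grows to 0.6 as the free edge lifts; starts at 0.22 to 0.5. No spring: it stays where it is left and yields to about 0.5 to 1 N pushed down on its outer half, more near the hinge.
- flap3_edge (a point): Middle of the free (+x) edge of flap 3, on its upper face: 70 mm above the worktop when shut, up to 20 mm higher when ajar.
- flap4 (a joint): Angle of flap 4 from the handle end, a plate 39 x 70 x 4 mm hinged across the box at caddy x = 21 mm, 66 mm high, reaching towards +x (away from the handle). 0 is shut flat; grows to 0.6 as the free edge lifts; starts at 0.22 to 0.5. No spring: it stays where it is left and yields to about 0.5 to 1 N pushed down on its outer half, more near the hinge.
- flap4_edge (a point): Middle of the free (+x) edge of flap 4, on its upper face: 70 mm above the worktop when shut, up to 20 mm higher when ajar.
- flap5 (a joint): Angle of flap 5 from the handle end, a plate 39 x 70 x 4 mm hinged across the box at caddy x = 63 mm, 66 mm high, reaching towards +x (away from the handle). 0 is shut flat; grows to 0.6 as the free edge lifts; starts at 0.22 to 0.5. No spring: it stays where it is left and yields to about 0.5 to 1 N pushed down on its outer half, more near the hinge.
- flap5_edge (a point): Middle of the free (+x) edge of flap 5, on its upper face: 70 mm above the worktop when shut, up to 20 mm higher when ajar.
- jar: Bystander: small jar with a steel cap, 44 mm wide, 90 mm high, standing loose beside the caddy. Origin: centre of its underside.
- can: Bystander: food can with a pale label, 66 mm wide, 100 mm high, standing loose on the other side of the caddy. Origin: centre of its underside.
- mug: Bystander: white mug, 76 mm wide, 85 mm high, standing loose beside the caddy. Origin: centre of its underside.

How it is judged (in metres and radians):
On the way, in this order (a step that is already met when the one before it is completed fails the run):
1. the first flap from the handle end has gone down flat (within 0.09 rad) (value of joint flap1 below 0.09 rad), for 0.05 s.
2. the second flap from the handle end has gone down flat (within 0.09 rad) (value of joint flap2 below 0.09 rad), for 0.05 s.
3. the third flap from the handle end has gone down flat (within 0.09 rad) (value of joint flap3 below 0.09 rad), for 0.05 s.
4. the fourth flap from the handle end has gone down flat (within 0.09 rad) (value of joint flap4 below 0.09 rad), for 0.05 s.
5. the fifth flap from the handle end has gone down flat (within 0.09 rad) (value of joint flap5 below 0.09 rad), for 0.05 s.
At the end, for the whole second after the job is handed in: All five flaps are within 0.09 rad (5 degrees) of flat; the caddy stands level on the worktop within 30 mm of where it was and at rest; jar, can and mug stand upright within 20 mm of where they were (value of joint each of flap1, flap2, flap3, flap4, flap5 below 0.09 rad and height (world z) of caddy below 0.01 m and angle between caddy's own z axis and vertical below 0.05 rad and distance of caddy from where it was at the start of the episode below 0.03 m and linear speed of caddy below 0.02 m/s and distance of each of jar, can, mug from where it was at the start of the episode below 0.02 m and angle between each of jar, can, mug's own z axis and vertical below 0.1 rad); the robot touches nothing.
It fails at once if the caddy is lifted or tipped (height (world z) of caddy above 0.012 m or angle between caddy's own z axis and vertical above 0.12 rad).
It fails at once if the caddy is shoved more than 30 mm (distance of caddy from where it was at the start of the episode above 0.03 m).
It fails at once if the fingers press on the caddy with more than 35 N (contact force between the fingers and caddy above 35 N).
It fails at once if the arm or the gripper's body, rather than the fingers, leans on the caddy (contact force between the arm and caddy above 2 N and contact force between the fingers and caddy below 0.01 N).
It fails at once if the jar, the can or the mug is lifted, moved more than 20 mm or knocked over (distance of any of jar, can, mug from where it was at the start of the episode above 0.02 m or angle between any of jar, can, mug's own z axis and vertical above 0.3 rad).
It also fails if it takes over 38 s, if anything falls off the work surface, if the arm or the gripper's body presses on something with over 40 N, if the wrist force passes 120 N, or if a joint passes its speed limit or range.

## Working session

There is one attempt and no reset: what is moved stays moved. The work goes in short steps, Python scripts to look and compute and a shell command to move; the robot and the scene stay as the last step left them, time stands still between calls to the robot, and variables do not carry over. Pictures are saved under pics/ and viewed, at most 10 in all, crops included, and the job is handed in when it is done.

```bash
mkdir -p pics
cat > h.py <<'E'
import numpy as np, cv2
from station import r, vision
def cloud(name,depth):
    m=vision.camera_model(name);H,W=depth.shape
    f=H/2/np.tan(np.radians(m["vertical_fov"]/2))
    K=np.array([[f,0,m["cx"]],[0,f,m["cy"]],[0,0,1.]])
    v,u=np.mgrid[:H,:W]
    p=cv2.undistortPoints(np.stack([u,v],-1).reshape(-1,1,2).astype(float),K,np.array(m["distortion"],float)).reshape(H,W,2)
    P=np.dstack([p*depth[...,None],depth]);E=np.array(m["extrinsics"])
    return P@E[:3,:3].T+E[:3,3]
E
python3 - <<'E'
from h import *
ims=[]
for c in ("scene","top"):
    im,d=vision.capture(c);P=cloud(c,d);np.save(c+".npy",P);cv2.imwrite(f"pics/{c}0.png",im[...,::-1])
    for t in ("caddy","flap1","flap1_edge","flap5_edge","jar","can","mug"):
        for o in vision.cut_out(c,t)[:2]:
            m=o["region"]&(d>0);q=P[m]
            print(c,t,round(o["conf"],2),np.round(o["uv"]),m.sum(),np.round(np.median(q,0),3),np.round(np.percentile(q,2,axis=0),3),np.round(np.percentile(q,98,axis=0),3))
            if t=="caddy" and o is not None: np.save(c+"_m.npy",m)
s=r.sense();print(s["time_s"],s["tcp_pos"],np.round(s["ee_rot"],3),s["gripper_width"],r.nose_length)
E
```

```text
scene caddy 0.9 [242. 211.] 5419 [ 0.582 -0.004  0.056] [ 0.521 -0.136  0.008] [0.601 0.088 0.086]
scene flap1 0.87 [219. 187.] 284 [ 0.567 -0.069  0.079] [ 0.53  -0.088  0.073] [ 0.597 -0.051  0.084]
scene flap1 0.65 [239. 192.] 334 [ 0.561 -0.028  0.079] [ 0.526 -0.048  0.064] [ 0.594 -0.01   0.086]
scene flap1_edge 0.51 [204. 178.] 244 [ 0.569 -0.111  0.08 ] [ 0.534 -0.131  0.072] [ 0.601 -0.095  0.086]
scene flap5_edge 0.91 [272. 207.] 442 [0.556 0.056 0.078] [0.519 0.035 0.071] [0.588 0.074 0.083]
scene flap5_edge 0.43 [202. 182.] 245 [ 0.571 -0.111  0.08 ] [ 0.534 -0.131  0.072] [ 0.601 -0.095  0.086]
scene jar 0.94 [243. 165.] 636 [ 0.464 -0.088  0.065] [ 0.436 -0.114  0.021] [ 0.475 -0.076  0.093]
scene can 0.82 [175. 229.] 2135 [ 0.704 -0.049  0.074] [ 0.666 -0.093  0.003] [ 0.725 -0.036  0.103]
scene mug 0.77 [301. 178.] 1799 [0.43  0.035 0.057] [ 0.369 -0.039  0.002] [0.454 0.067 0.087]
top caddy 0.93 [282. 185.] 6682 [ 0.554 -0.033  0.074] [ 0.519 -0.164  0.001] [0.598 0.081 0.086]
top caddy 0.45 [239. 264.] 1912 [0.416 0.027 0.006] [ 0.384 -0.033  0.003] [0.451 0.062 0.086]
top flap1 0.95 [305. 182.] 923 [ 0.562 -0.074  0.076] [ 0.529 -0.094  0.067] [ 0.597 -0.055  0.083]
top flap1 0.94 [258. 182.] 876 [0.557 0.009 0.079] [ 0.523 -0.009  0.07 ] [0.591 0.027 0.088]
top flap1_edge 0.88 [330. 176.] 781 [ 0.566 -0.115  0.078] [ 0.533 -0.134  0.07 ] [ 0.6   -0.098  0.085]
top flap1_edge 0.56 [255. 180.] 864 [0.556 0.009 0.08 ] [ 0.524 -0.009  0.07 ] [0.59  0.027 0.088]
top jar 0.75 [316. 248.] 700 [ 0.45  -0.096  0.09 ] [ 0.432 -0.117  0.019] [ 0.471 -0.08   0.092]
top can 0.63 [304. 111.] 1685 [ 0.677 -0.067  0.099] [ 0.659 -0.098  0.001] [ 0.72  -0.039  0.102]
top mug 0.72 [241. 266.] 1929 [0.417 0.027 0.006] [ 0.384 -0.035  0.003] [0.451 0.061 0.086]
0.8 [ 0.15451595 -0.60556775  0.40479155] [[-0.969 -0.247  0.   ]
 [-0.247  0.969 -0.   ]
 [-0.    -0.    -1.   ]] 0.9970100771637249 0.1822
```

Run:
```python
from h import *
P=np.load("top.npy");m=np.load("top_m.npy")
o=[x for x in [np.load("top.npy")]][0]
sel=(P[...,2]>.062)&(P[...,2]<.094)&(P[...,0]>.5)&(P[...,0]<.62)&(P[...,1]>-.15)&(P[...,1]<.1)
q=P[sel]
rect=cv2.minAreaRect((q[:,:2]*1000).astype(np.float32));print(rect)
box=cv2.boxPoints(rect);print(box)
c=np.array(rect[0])/1000
e=[box[1]-box[0],box[2]-box[1]];a=max(e,key=np.linalg.norm);a=a/np.linalg.norm(a);a=a*np.sign(a[1])
n=np.array([a[1],-a[0]])  # toward +x
s=(q[:,:2]-c)@a*1000;t=(q[:,:2]-c)@n*1000
print(a)
for k in range(-112,114,4):
    b=(abs(s-k)<2)&(abs(t)<25)
    if b.any():print(k,round(np.median(q[b,2])*1000,1),end="; ")
h=(P[...,2]>.03)&(P[...,2]<.055)&(P[...,0]>.5)&(P[...,0]<.64)&(abs(P[...,1])<.2)
g=P[h];ss=(g[:,:2]-c)@a*1000
print("\nhandle",(ss<-115).sum(),(ss>115).sum(), ss.min(),ss.max())
ims=[cv2.imread(f"pics/{k}0.png")[60:360,100:450] for k in("top","scene")]
cv2.imwrite("pics/both.png",cv2.resize(np.hstack(ims),(800,343)))
```

```text
((560.1921997070312, -27.974143981933594), (70.89179229736328, 226.39508056640625), 4.559882164001465)
[[ 515.8592     82.04712 ]
 [ 533.85785  -143.63136 ]
 [ 604.5252   -137.9954  ]
 [ 586.52655    87.683075]]
[-0.0795011   0.99683475]
-112 66.5; -108 67.4; -104 70.9; -100 72.7; -96 74.1; -92 75.7; -88 77.4; -84 79.2; -80 80.8; -76 82.1; -72 83.9; -68 82.4; -64 70.1; -60 71.9; -56 73.5; -52 74.7; -48 76.1; -44 77.2; -40 78.8; -36 79.7; -32 81.4; -28 81.9; -24 69.6; -20 71.1; -16 72.8; -12 74.0; -8 75.7; -4 77.3; 0 78.9; 4 80.5; 8 82.0; 12 83.5; 16 82.4; 20 70.5; 24 72.4; 28 74.5; 32 76.6; 36 78.7; 40 80.6; 44 83.0; 48 84.9; 52 86.9; 56 85.7; 60 69.1; 64 71.1; 68 72.0; 72 73.1; 76 74.6; 80 76.2; 84 77.1; 88 78.5; 92 79.4; 96 80.8; 100 81.1; 108 66.1; 112 66.4; 
handle 265 0 -144.71729869276683 112.4652992827481
```

View pics/both.png

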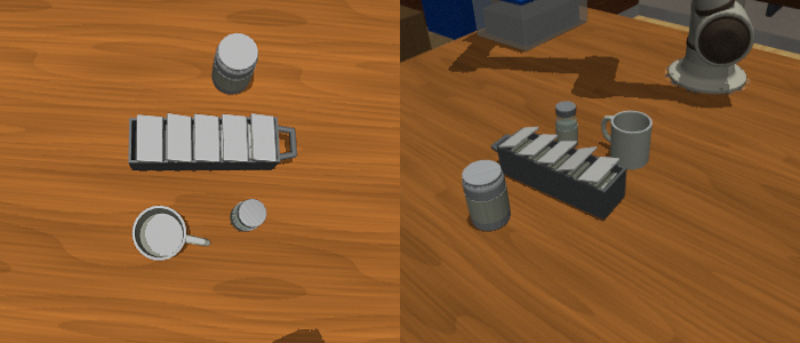

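Top view: the handle is at image right (about col 287, row 142 of the composite), which is world −y. All five flaps are ajar, with the can on the far side and the jar and mug on the near side. The scene view agrees. The tool now goes above flap 1 with the fingers shut.

```bash
python3 -m creep '[[-1,-16,12,0,0,0,0],[-1,-48,34,0,0,0,0],[-1,-80,57,0,0,0,0],[-1,-112,80,0,0,0,0],[-1,-144,102,0,0,0,0],[-1,-176,125,0,0,0,0],[-1,-208,147,0,0,0,0],[-1,-240,170,0,0,0,0]]' | tail -5; python3 -m creep '[[-1,-32,23,5,0,0,0],[-1,-64,45,15,0,0,0],[-1,-96,68,25,0,0,0],[-1,-128,90,35,0,0,0],[-1,-160,113,45,0,0,0],[-1,-192,136,55,0,0,0],[-1,-224,158,60,0,0,0],[-1,-250,177,60,0,0,0]]'; python3 -m creep '[[-1,-20,14,5,0,0,4],[-1,-30,21,5,0,0,7],[-1,-30,21,5,0,0,9.7],[-1,-30,21,5,0,0,9.7],[-1,-30,21,5,0,0,9.7]]'
python3 - <<'E'
from h import *
s=r.sense();p=s["tcp_pos"];R=np.array(s["ee_rot"]);print(np.round(p,4),np.round(R,3),s["wrist_force"],s["gripper_width"],s["time_s"])
c=np.array([.5602,-.0280]);a=np.array([-.0795,.9968])
for k in(-93,113):
    t=np.r_[c+a*k/1000,.071+r.nose_length];print(k,np.round(R.T@(t-p)*1000,1))
E
```

```text
tcp_pos: [0.3459, -0.3799, 0.4051]
ee_rot: [[-0.969, -0.247, 0.001], [-0.247, 0.969, -0.001], [-0.001, -0.001, -1.0]]
wrist_force: [0.3, -0.8, 0.1]
gripper_width: 0.479
gripper_force: 0.0
time_s: 2.13
tcp_pos: [0.5447, -0.146, 0.3435]
ee_rot: [[-0.969, -0.248, -0.002], [-0.248, 0.969, 0.0], [0.002, 0.001, -1.0]]
wrist_force: [-0.6, -1.0, -0.5]
gripper_width: 0.009
gripper_force: 0.0
time_s: 2.55
tcp_pos: [0.5674, -0.1203, 0.3397]
ee_rot: [[-0.997, -0.082, -0.0], [-0.082, 0.997, -0.0], [0.0, -0.0, -1.0]]
wrist_force: [0.9, 0.7, 0.5]
gripper_width: 0.006
gripper_force: 0.0
[ 0.5674 -0.1203  0.3397] [[-0.997 -0.082 -0.   ]
 [-0.082  0.997 -0.   ]
 [ 0.    -0.    -1.   ]] [0.94507562 0.67421123 0.46845606] 0.005558706909773182 2.55
-93 [-0.2 -0.4 86.5]
113 [ -0.7 205.6  86.5]
```

```bash
python3 -m creep '[[-1,0,0,12,0,0,0],[-1,0,0,30,0,0,0],[-1,0,0,48,0,0,0],[-1,0,0,60,0,0,0],[-1,0,0,68,0,0,0],[-1,0,0,72,0,0,0],[-1,0,0,72,0,0,0],[-1,0,0,72,0,0,0]]'
python3 -m creep '[[-1,0,0,2,0,0,0],[-1,0,0,4,0,0,0],[-1,0,0,6,0,0,0],[-1,0,0,8,0,0,0],[-1,0,0,10,0,0,0],[-1,0,0,11,0,0,0],[-1,0,0,11,0,0,0],[-1,0,0,11,0,0,0]]'
```

```text
time_s: 3.22
tcp_pos: [0.5676, -0.1207, 0.2684]
ee_rot: [[-0.997, -0.081, 0.001], [-0.081, 0.997, -0.0], [-0.001, -0.0, -1.0]]
wrist_force: [-1.3, -0.6, 0.1]
gripper_width: 0.007
gripper_force: 0.0
time_s: 3.88
tcp_pos: [0.5674, -0.1204, 0.2566]
ee_rot: [[-0.997, -0.08, -0.0], [-0.08, 0.997, -0.0], [0.0, -0.0, -1.0]]
wrist_force: [-0.2, -0.5, 0.5]
gripper_width: 0.003
gripper_force: 0.0
```

```bash
python3 -m creep '[[-1,0,0,1,0,0,0],[-1,0,0,1.5,0,0,0],[-1,0,0,1.5,0,0,0],[-1,0,0,1.5,0,0,0]]' | sed -n '2p;4p'; python3 -m creep '[[-1,0,0,0.5,0,0,0],[-1,0,0,1,0,0,0],[-1,0,0,1,0,0,0],[-1,0,0,1,0,0,0]]' | sed -n '2p;4p'
python3 - <<'E'
from h import *
im,d=vision.capture("scene");cv2.imwrite("pics/s1.png",cv2.resize(im[120:270,120:330,::-1],(800,571),interpolation=cv2.INTER_CUBIC))
E
```

```text
tcp_pos: [0.5674, -0.1204, 0.2552]
wrist_force: [-0.3, 0.4, 0.9]
tcp_pos: [0.5674, -0.1205, 0.2542]
wrist_force: [-0.1, 0.3, 1.8]
```

View pics/s1.png

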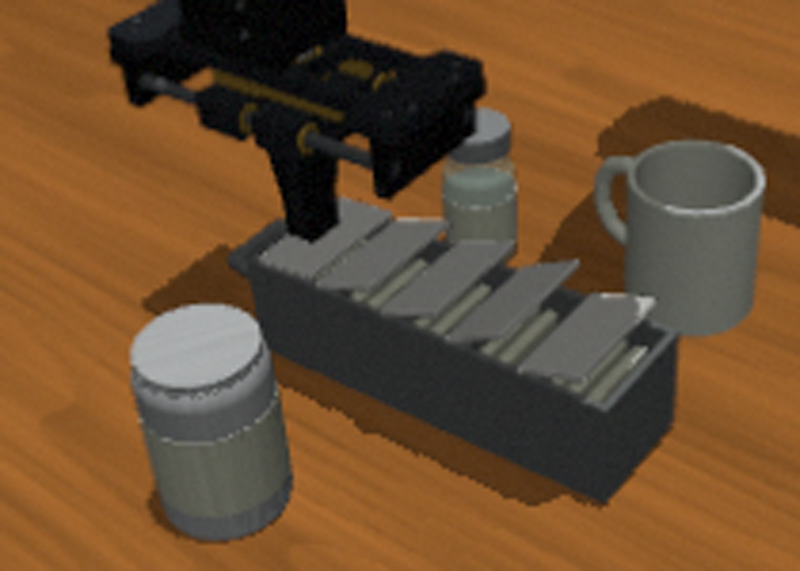

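The fingertip (about 310,230) rests on flap 1, which is nearly flat. Flaps 2–5 are still ajar. I'll feel for the shut stop.

```bash
for i in 1 ; do python3 -m creep '[[-1,0,0,0.5,0,0,0],[-1,0,0,0.8,0,0,0],[-1,0,0,0.8,0,0,0],[-1,0,0,0.8,0,0,0]]' | sed -n '2p;4p'; done; python3 -m creep '[[-1,0,0,0.4,0,0,0],[-1,0,0,0.7,0,0,0],[-1,0,0,0.7,0,0,0],[-1,0,0,0.7,0,0,0]]' | sed -n '2p;4p'
```

```text
tcp_pos: [0.5674, -0.1204, 0.2534]
wrist_force: [0.3, -0.0, 0.6]
tcp_pos: [0.5674, -0.1204, 0.2527]
wrist_force: [-0.2, 0.8, 0.8]
```

```bash
python3 -m creep '[[-1,0,4,0,0,0,0],[-1,0,9,0,0,0,0],[-1,0,14,0,0,0,0],[-1,0,19,0,0,0,0],[-1,0,24,0,0,0,0],[-1,0,29,0,0,0,0],[-1,0,32,0,0,0,0],[-1,0,32,0,0,0,0]]' | sed -n '1,2p;4p'
```

```text
time_s: 5.93
tcp_pos: [0.5649, -0.0878, 0.253]
wrist_force: [-0.7, 1.0, 2.6]
```

```bash
python3 -m creep '[[-1,0,4,0,0,0,0],[-1,0,10,0,0,0,0],[-1,0,16,0,0,0,0],[-1,0,22,0,0,0,0],[-1,0,28,0,0,0,0],[-1,0,34,0,0,0,0],[-1,0,39,0,0,0,0],[-1,0,40,0,0,0,0]]' | sed -n '1,2p;4p'
python3 - <<'E'
from h import *
im,d=vision.capture("scene");cv2.imwrite("pics/s2.png",cv2.resize(im[120:270,120:330,::-1],(800,571),interpolation=cv2.INTER_CUBIC))
E
```

```text
time_s: 6.6
tcp_pos: [0.5616, -0.0479, 0.2529]
wrist_force: [0.1, -2.3, 2.2]
```

View pics/s2.png

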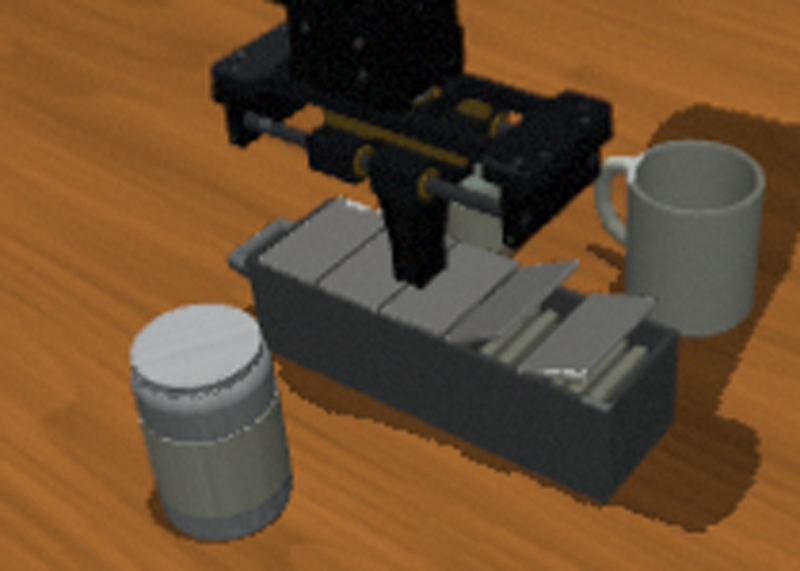

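Flaps 1 and 2 are flat, and flap 3 is nearly so under the fingertip (about 420,275). Flaps 4 and 5 are ajar and the caddy hasn't moved. I'll carry on with the stroke.

```bash
python3 -m creep '[[-1,0,4,0,0,0,0],[-1,0,10,0,0,0,0],[-1,0,16,0,0,0,0],[-1,0,22,0,0,0,0],[-1,0,28,0,0,0,0],[-1,0,34,0,0,0,0],[-1,0,39,0,0,0,0],[-1,0,40,0,0,0,0]]' | sed -n '1,2p;4p'; python3 -m creep '[[-1,0,4,0,0,0,0],[-1,0,10,0,0,0,0],[-1,0,16,0,0,0,0],[-1,0,22,0,0,0,0],[-1,0,28,0,0,0,0],[-1,0,34,0,0,0,0],[-1,0,39,0,0,0,0],[-1,0,40,0,0,0,0]]' | sed -n '1,2p;4p'
```

```text
time_s: 7.32
tcp_pos: [0.5584, -0.0081, 0.253]
wrist_force: [-0.0, -1.2, 1.9]
time_s: 7.98
tcp_pos: [0.5552, 0.0317, 0.2529]
wrist_force: [0.4, -2.5, 2.0]
```

```bash
python3 -m creep '[[-1,0,4,0,0,0,0],[-1,0,10,0,0,0,0],[-1,0,16,0,0,0,0],[-1,0,22,0,0,0,0],[-1,0,28,0,0,0,0],[-1,0,31,0,0,0,0],[-1,0,32,0,0,0,0],[-1,0,32,0,0,0,0]]' | sed -n '1,2p;4p'; python3 -m creep '[[-1,0,0,-4,0,0,0],[-1,0,0,-20,0,0,0],[-1,0,0,-45,0,0,0],[-1,0,0,-75,0,0,0],[-1,0,0,-105,0,0,0],[-1,0,0,-125,0,0,0],[-1,0,0,-130,0,0,0],[-1,0,0,-130,0,0,0]]' | sed -n '1,2p;4p'
python3 - <<'E'
from h import *
im,d=vision.capture("scene");cv2.imwrite("pics/s3.png",cv2.resize(im[120:270,120:330,::-1],(800,571),interpolation=cv2.INTER_CUBIC))
P=cloud("scene",d);c=np.array([.5602,-.0280]);a=np.array([-.0795,.9968]);n=np.array([.9968,.0795])
q=P[(d>0)];s=(q[:,:2]-c)@a*1000;t=(q[:,:2]-c)@n*1000
for k in range(-112,114,4):
    b=(abs(s-k)<2)&(abs(t)<30)&(q[:,2]<.1)
    if b.sum()>3:print(k,round(np.median(q[b,2])*1000,1),end="; ")
E
```

```text
time_s: 8.65
tcp_pos: [0.5526, 0.0636, 0.2527]
wrist_force: [-1.1, 1.9, 0.3]
time_s: 9.32
tcp_pos: [0.5527, 0.0628, 0.3846]
wrist_force: [0.3, 0.2, -0.9]
-112 66.9; -108 68.3; -104 71.6; -100 71.7; -96 71.5; -92 71.9; -88 71.9; -84 71.8; -80 71.8; -76 71.8; -72 71.6; -68 71.8; -64 71.2; -60 71.6; -56 71.7; -52 72.0; -48 71.8; -44 71.9; -40 71.6; -36 72.0; -32 71.7; -28 71.6; -24 71.3; -20 71.1; -16 71.6; -12 71.9; -8 71.9; -4 71.7; 0 71.7; 4 71.8; 8 71.9; 12 71.6; 16 71.7; 20 71.0; 24 71.6; 28 71.8; 32 72.0; 36 71.7; 40 71.9; 44 71.8; 48 71.8; 52 71.7; 56 71.8; 60 71.2; 64 71.0; 68 71.6; 72 71.9; 76 71.6; 80 71.7; 84 71.7; 88 71.6; 92 71.4; 96 71.4; 100 56.9; 104 71.2; 112 63.2;
```

View pics/s3.png

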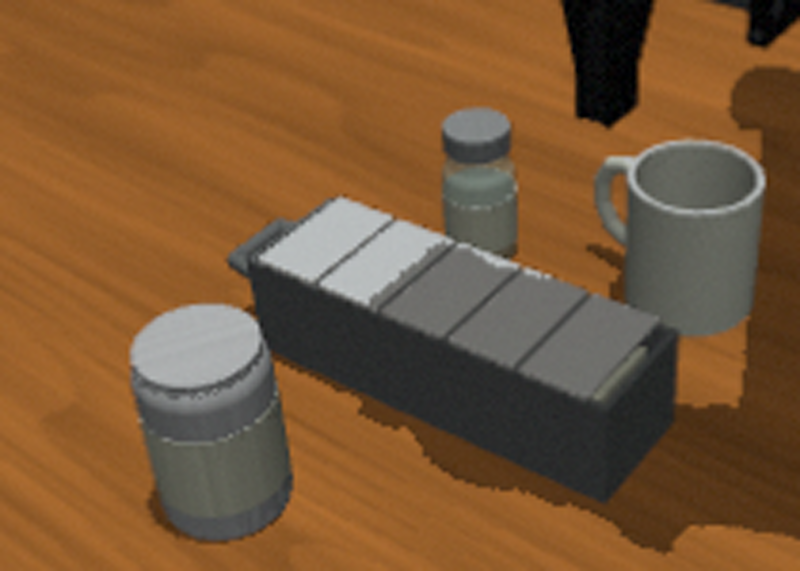

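All five flaps are flat, level along the row from (320,230) to (610,360). The caddy and bystanders are where they were, and the fingers are well clear at (600,90).

```bash
python3 -c "
from station import r
print(r.finish_job())"
```

```text
the job is handed in; nothing more can be done
None
```

All five flaps were stroked flat in order from the handle end, with the caddy, jar, can and mug showing no visible movement in the last picture, and the job is handed in; no verdict came back.

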